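# Set the vacuum and seat the bayonet cap on a filter cell

## Task

First turn the black knob of the vacuum regulator clockwise until the gauge's needle points at the red mark, and leave it there. Then grip the blue knurled collar sitting on the white filter cell, turn it clockwise until its hidden keyways drop over the pins, and push it straight down, fully home against the sprung seal. Finish while still holding it pushed home (it springs up if let go), and leave the bottles and other small things on the bench where they stand.

Things in the scene. Friction and masses are not known exactly. Their poses are not given: they have to be found in the camera images.
- knob (a joint): Black regulator knob (rad), turns clockwise seen from above, range 0 to 2.6, stiff enough to stay where it is left (0.06 N m). One rad of knob moves the needle 0.75 rad clockwise. It starts between 0 and 0.4; the mark then needs 0.4 to 1.47 rad more, always clockwise.
- knob_grip (a point): Point on the knob's upright axis at the height to grip, 67 mm above the bench. The knob is a bar 42 mm long along this point's x axis, 14 mm wide along its y, its top 7 mm above this point and its foot, on a 44 mm disc, 23 mm below; pinch it from above across its width. The point turns with the knob.
- gauge: Grey regulator block 100 x 190 x 30 mm (x, y, z) fixed to the bench, somewhere left or right, yaw within 0.25 rad; origin at the centre of its underside. The dial gauge, 84 mm across and face up, is centred at its (0, -45 mm), top of the rim at 43 mm; the knob is at its (0, +50 mm).
- needle_tip (a point): Tip of the gauge's black needle, 29 mm from the dial centre, 41 mm above the bench; the point's x axis points along the needle from the dial centre out.
- mark_tip (a point): Inner end of the red set mark on the dial, 29 mm from the dial centre, 40 mm above the bench; its x axis points from the dial centre out. The mark is 5 mm wide, fixed; the needle is on it when the two x axes agree.
- cell: White round filter cell, 52 mm across, on a 90 x 90 x 10 mm steel foot, fixed upright to the bench, left or right of the regulator block; origin at the centre of its underside. Its top spigot, three evenly spaced pins and the sprung seal are hidden under the collar.
- collar: Loose blue knurled collar (bayonet cap), 56 mm across, 52 mm high, about 0.18 kg, with a white elbow nozzle on top (to 66 mm above its underside, 22 mm out along its x axis). Origin at the centre of its underside, z up. It starts upright, riding on the cell's pins. Grip it from above across its diameter, 25 to 40 mm above its underside.
- collar_base (a point): The collar's origin again. 72 mm above the bench it rides on the pins; at 64 mm it is keyed and rests on the seal; at 58 mm it is fully home on a hard stop. Turned 20 to 75 degrees clockwise (from above) from its start, by an unknown amount that nothing visible shows, its three hidden keyways meet the pins, within about 8 degrees either way, and it can drop.
- seal (a joint): Sprung seal ring under the collar (m): 0 up, 0.006 when the collar is fully home. It pushes the collar up with 3 N when first touched and 6 N at home.
- bottle_a: White bottle, 60 mm across, 130 mm high; leave alone. Origin: centre of underside.
- bottle_b: Amber jar with a blue cap, 54 mm across, 110 mm high; leave alone. Origin: centre of underside.
- beaker: Clear beaker, 72 mm across, 90 mm high; leave alone. Origin: centre of underside.
- tin: Flat aluminium filter tin, 62 mm across, 18 mm high, near the robot; leave alone. Origin: centre of underside.
- tweezers: Steel tweezers lying flat, about 118 mm long, 8 mm high; leave alone. Origin: middle of underside, x along them.

How it is judged:
By the outcome, as a careful person would: the job done as asked, in the order asked, and still so for the second after the job is handed in, while the arm keeps its last pose, push and grip.
It also fails if it takes over 51 s, if anything falls off the work surface, if the arm or the gripper's body presses on something with over 40 N, if the wrist force passes 120 N, or if a joint passes its speed limit or range.

## Robot

A 6-joint arm with a two-finger parallel gripper is mounted at the origin on the work surface. World frame = base frame: x ahead of the robot, y to its left, z up, the work surface at z = 0. Lengths are in mm, angles in rad, forces in N, time in s.
With the tool pointing down it reaches from about 350 to 1000 mm from the base axis. Payload 7.1 kg.
Tool frame: the origin (TCP) lies where the fingers leave the gripper's body, on its centre line; the fingertips stand 73 mm ahead of it and the grasp point (between the pads) lies 54 mm ahead of it; z points along the fingers, y is the line along which they close (so a half turn about z gives the same grasp; the last joint's range is limited). The gripper opens to 85 mm and grips with 20 to 120 N. Pads are 22 mm wide; open, the fingers measure 114 mm over their backs; the gripper's body (76 mm by 85 mm) begins 54 mm behind the grasp point. The pads swing forward as they close: fully open they stand 13 mm farther back than shut.
Start: joints at [1.294, 0.423, 1.63, -0, 1.089, -0.019], TCP at [159.315, 604.338, 303.919] pointing down, gripper open.
Joint ranges: [-3, 3], [-0.9, 2.11], [0.09, 2.58], [-1.31, 4.45], [0.11, 2.69], [-2.54, 2.54]. Speed limits (rad/s): [2.39, 2.39, 3.01, 3.14, 3.14, 3.14].

## Interface

Orientations are given as a unit quaternion [x, y, z, w].
In Python, from station import manip gives the robot as it stands. Calls block until the motion is done:
- manip.move_pose(position, orientation): joint-space move of the TCP to a pose.
- manip.move_straight(position, attitude=None, v=150): straight line of the TCP; attitude=None keeps the orientation; v is the mean speed in mm/s.
- manip.set_joints(angles): joint-space move.
- manip.command_gripper(opening): finger opening in mm; the grip force is fixed at half the most; returns when the fingers have stopped.
- manip.hold(seconds).
- manip.ik(position, orientation): joint angles nearest the present ones, or None.
- manip.observe(): the state.
- manip.read_camera(name): name is "side" or "top"; returns a dict with "image" (400x640x3 uint8, blue, green, red), "z_map" (400x640 float32, mm along the optical axis (not along the pixel's ray), 0 where there is no reading), "fx", "fy", "cx", "cy" (pixels), "extrinsics" (4x4, takes a point from camera to world coordinates). Camera axes: x right, y up, looking along -z (the intrinsics and any distortion apply to the point x, -y, -z); pixel columns grow to the right and rows downward; lengths in mm; the calibration is good to about 2 mm. A picture is of the moment at which its call begins.
A pose or a line that the arm cannot do raises manip.MotionError and nothing moves.
- manip.job_done(): hands the job in; it is judged then, once.
Trained networks look in a picture, given as the dict that the camera call returned (one of the last four; its "shot" number tells which), for a name from the list of things; names that differ only in an ending like _2 or _b are one class to them, and where a whole thing is asked for, a point or a joint stands for the part that bears it (a point fixed in the world has none). Each returns a list of dicts, best first, with "confidence" (0 to 1); they miss things now and then, are a little off and sometimes report something else, mostly with a low value. They report only what shows in the picture. A call takes as long as a camera call.
- manip.boxes_of(picture, name): "rect" ([left, top, right, bottom] in pixels, round what is visible of it).
The state is a dict: "time": time; "joints": joint angles; "dq": joint speeds; "tau": joint torques, N m; "eef_pos": TCP position; "tcp_rot": TCP orientation; "wrist_force": force on the tool from outside, world axes, zero at the start; "wrist_torque": the same for the moment, N m; "grip_width": finger opening in mm; "finger_force": force on a finger pad.
Only numpy, scipy, OpenCV 4.12 (cv2) and the standard library are available. Lean on these libraries where they do the work, as an engineer would, in place of code of your own. Each camera call takes 0.05 s, during which the arm holds its last target. There are 200 camera calls.

## Working session

There is one attempt and no reset: what is moved stays moved. The work goes in short steps, each a Python script; the robot and the scene stay as the last script left them, time stands still between calls to the robot, and variables do not carry over. Pictures are saved under pics/ and viewed, at most 10 in all, crops included, and the job is handed in when it is done.

```bash
mkdir -p pics; ls; cat > h.py <<'E'
import numpy as np, cv2
from station import manip as m
from scipy.spatial.transform import Rotation as R
def world(p, u, v, z=None):
    """pixel(s) -> world: by depth map, or on the plane of height z"""
    T=np.array(p['extrinsics']); u=np.atleast_1d(u).astype(float); v=np.atleast_1d(v).astype(float)
    d=np.stack([(u-p['cx'])/p['fx'],-(v-p['cy'])/p['fy'],-np.ones_like(u)],1)
    o=T[:3,3]; w=d@T[:3,:3].T
    s=p['z_map'][v.astype(int),u.astype(int)] if z is None else (z-o[2])/w[:,2]
    return o+w*np.reshape(s,(-1,1))
E
python3 - <<'E'
from h import *
o=m.observe(); print(o['time'],o['tcp_rot'],o['wrist_force'])
for c in ['top','side']:
    p=m.read_camera(c); cv2.imwrite(f'pics/{c}1.png',p['image']); np.savez(c+'1.npz',**{k:v for k,v in p.items()})
    print(c,[k for k in p],p['fx'],p['fy'],p['cx'],p['cy'],np.round(p['extrinsics'],3).tolist())
    for n in ['knob','gauge','needle_tip','mark_tip','cell','collar','bottle_a','bottle_b','beaker','tin','tweezers']:
        for b in m.boxes_of(p,n)[:2]:
            r=b['rect']; print(n,np.round(r),round(b['confidence'],2))
E
```

```text
pics
station.py
0.0 [ 1.28530187e-01  9.91705271e-01 -7.94801416e-04 -1.20397362e-04] [-0.45737554 -0.33872718  0.4826276 ]
top ['image', 'z_map', 'fx', 'fy', 'cx', 'cy', 'extrinsics', 'shot'] 381.363769623538 381.363769623538 322.0347817623432 198.59942271633565 [[-0.006, 0.993, -0.122, 419.965], [-1.0, -0.008, -0.012, -11.695], [-0.013, 0.122, 0.992, 1212.406], [0.0, 0.0, 0.0, 1.0]]
knob [379. 182. 394. 198.] 0.65
knob [250. 198. 268. 214.] 0.61
gauge [368. 163. 430. 212.] 0.85
gauge [305. 137. 327. 161.] 0.56
cell [248. 200. 279. 226.] 0.59
collar [245. 196. 270. 217.] 0.69
bottle_a [472. 189. 505. 210.] 0.87
bottle_a [310. 137. 327. 163.] 0.81
bottle_b [472. 189. 505. 210.] 0.87
bottle_b [310. 137. 327. 163.] 0.81
beaker [148. 192. 183. 215.] 0.89
tin [328. 254. 344. 275.] 0.86
tin [377. 185. 394. 199.] 0.67
tweezers [445. 248. 464. 281.] 0.63
tweezers [247. 198. 270. 216.] 0.38
side ['image', 'z_map', 'fx', 'fy', 'cx', 'cy', 'extrinsics', 'shot'] 484.09226878678777 484.09226878678777 318.2971439628178 195.7984208254026 [[0.997, 0.046, -0.06, 461.45], [-0.075, 0.691, -0.719, -989.037], [0.008, 0.722, 0.692, 1048.435], [0.0, 0.0, 0.0, 1.0]]
knob [328. 347. 352. 393.] 0.64
knob [334. 253. 349. 267.] 0.57
gauge [317. 248. 380. 320.] 0.81
needle_tip [301. 143. 320. 168.] 0.61
cell [292. 165. 323. 190.] 0.78
collar [301. 141. 319. 165.] 0.57
collar [316. 249. 377. 320.] 0.54
bottle_a [326. 345. 352. 390.] 0.92
bottle_a [367. 178. 392. 220.] 0.86
bottle_b [326. 345. 352. 390.] 0.92
bottle_b [367. 178. 392. 220.] 0.86
beaker [298. 100. 322. 130.] 0.93
beaker [302. 140. 320. 164.] 0.28
tin [247. 220. 272. 238.] 0.6
tweezers [228. 338. 282. 355.] 0.74
tweezers [330. 251. 346. 268.] 0.63
```

```bash
python3 - <<'E'
import cv2,numpy as np
t=cv2.imread('pics/top1.png');s=cv2.imread('pics/side1.png')
cv2.imwrite('pics/ov.png',np.hstack([cv2.resize(t[110:310,130:530],(400,200)),s[80:280,200:600]]).repeat(1,0))
a=cv2.resize(t[155:235,235:435],(800,320),interpolation=cv2.INTER_CUBIC)
b=cv2.resize(s[130:330,285:395],None,fx=2.6,fy=2.6,interpolation=cv2.INTER_CUBIC)
cv2.imwrite('pics/c1.png',a)
c=cv2.resize(t[160:215,365:435],(700,550),interpolation=cv2.INTER_CUBIC)
cv2.imwrite('pics/c2.png',c)
d=cv2.resize(s[245:325,310:385],(562,600),interpolation=cv2.INTER_CUBIC)
cv2.imwrite('pics/c3.png',d)
E
```

```text
(no output)
```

View pics/top1.png

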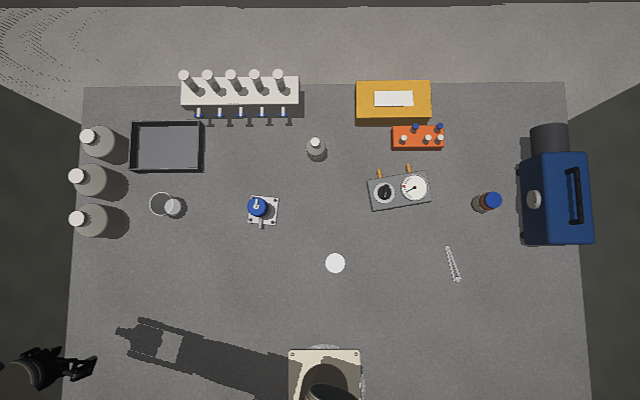

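View pics/c2.png

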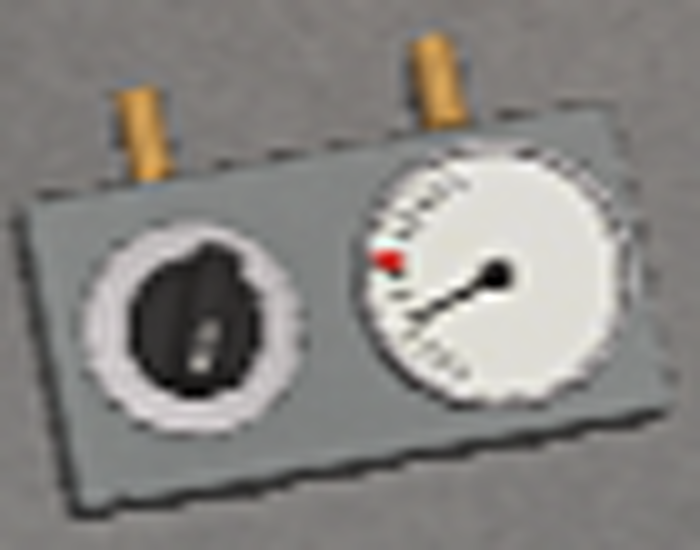

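View pics/c3.png

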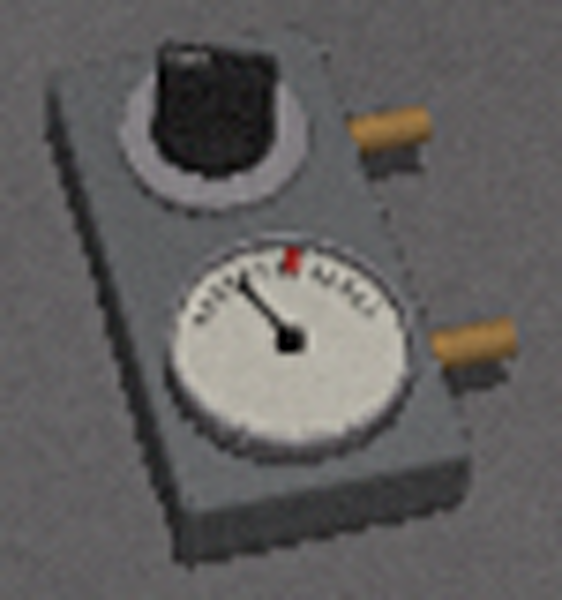

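```bash
cat > look.py <<'E'
from h import *
def load(c): 
    f=np.load(c+'1.npz'); return {k:f[k] for k in f}
E
python3 - <<'E'
from look import *
T,S=load('top'),load('side')
def tc(x,y,z): return world(T,365+(x+.5)/10-.5,160+(y+.5)/10-.5,z)[0]
def sc(x,y,z): return world(S,310+(x+.5)/7.5-.5,245+(y+.5)/7.5-.5,z)[0]
for f,c,n,mk in[(tc,(496,275),(415,318),(389,260)),(sc,(290,341),(241,282),(292,259))]:
    C,N,M=f(*c,41),f(*n,41),f(*mk,40)
    a=lambda v:np.arctan2(v[1],v[0])
    print('dial',C,'needle',np.linalg.norm(N-C),a(N-C),'mark',np.linalg.norm(M-C),a(M-C),'diff cw',(a(N-C)-a(M-C)))
print('disc top',tc(192,330,44), 'side',sc(213,130,44))
allp=[]
for P,nm in((T,'top'),(S,'side')):
    v,u=np.mgrid[0:400,0:640]; w=world(P,u.ravel(),v.ravel())
    ok=(P['z_map'].ravel()>0)
    im=P['image'].reshape(-1,3)
    # knob
    k=ok&(w[:,2]>67)&(w[:,2]<80)&(np.hypot(w[:,0]-tc(192,330,44)[0],w[:,1]-tc(192,330,44)[1])<45)
    q=w[k]; print(nm,'knob',k.sum(),q.mean(0),'z',np.median(q[:,2]))
    _,s,V=np.linalg.svd(q[:,:2]-q[:,:2].mean(0),full_matrices=False); print(' dir',np.arctan2(V[0,1],V[0,0]),s/np.sqrt(len(q))); 
    # block top
    k=ok&(abs(w[:,2]-30)<3)&(np.hypot(*(w[:,:2]-C[:2]).T)<180)
    hull=cv2.minAreaRect(w[k][:,:2].astype(np.float32)); print(' block',hull,np.median(w[k][:,2]))
    # collar: blue
    h=cv2.cvtColor(P['image'],cv2.COLOR_BGR2HSV).reshape(-1,3)
    cc=world(T,257,206,120)[0]
    near=ok&(np.hypot(*(w[:,:2]-cc[:2]).T)<80)
    b=near&(h[:,0]>100)&(h[:,0]<125)&(h[:,1]>130)
    q=w[b]; print(' collar',b.sum(),np.percentile(q,[1,25,50,75,99],axis=0).round(1).tolist())
    t=b&(w[:,2]>118); q=w[t]; print('  top face',t.sum(),cv2.minEnclosingCircle(q[:,:2].astype(np.float32)),q.mean(0))
    t=near&(w[:,2]>129); print('  nozzle',t.sum(),w[t].mean(0) if t.any() else '', np.median(w[t][:,2]) if t.any() else '')
    t=near&(abs(w[:,2]-10)<3); print('  foot',t.sum(),cv2.minAreaRect(w[t][:,:2].astype(np.float32)))
E
```

```text
dial [ 597.57299195 -282.70447508   41.        ] needle 28.691710053336177 2.050606215630628 mark 33.10183215308571 1.4153238268003263 diff cw 0.6352823888303019
dial [ 597.71354548 -286.83781237   41.        ] needle 28.464980852570235 2.071760245917421 mark 34.32819555263134 1.4295956505009886 diff cw 0.6421645954164323
disc top [ 580.71370646 -187.87041171   44.        ] side [ 581.02517502 -198.90006447   44.        ]
top knob 66 [ 582.07545388 -190.06055106   73.42989885] z 73.51292803897798
 dir 2.9159269440512454 [12.12081174  4.09137586]
 block ((634.2484741210938, -249.5133056640625), (206.0560302734375, 242.89244079589844), 79.17394256591797) 30.11232266712159
 collar 226 [[506.8, 166.0, 95.3], [519.2, 177.5, 122.5], [530.5, 188.3, 124.0], [542.5, 203.3, 125.6], [557.1, 215.1, 132.1]]
  top face 218 ((533.3059692382812, 190.5829620361328), 26.87552261352539) [531.79867257 190.14256592 124.29970768]
  nozzle 31 [540.63014115 189.56062042 135.94308139] 136.93032556536104
  foot 299 ((541.1447143554688, 189.0108184814453), (89.73458862304688, 110.44041442871094), 83.84917449951172)
side knob 78 [ 582.4033564  -193.7368174    72.69445954] z 73.14925718463314
 dir -0.2078108440108334 [11.79186005  4.09805279]
 block ((638.0689086914062, -268.58013916015625), (185.61599731445312, 258.39691162109375), 9.26561164855957) 29.850681313854864
 collar 222 [[507.2, 158.9, 73.2], [518.8, 165.2, 94.0], [530.6, 170.5, 117.6], [543.0, 179.8, 123.2], [556.5, 212.2, 128.1]]
  top face 111 ((534.8958740234375, 186.17898559570312), 28.070676803588867) [530.91155383 180.08217075 123.26909716]
  nozzle 22 [540.36793946 185.21032019 134.65712486] 135.28061612784506
  foot 236 ((533.7986450195312, 186.47354125976562), (93.6511001586914, 88.42176055908203), 83.8638916015625)
```

```bash
python3 - <<'E'
import cv2,numpy as np
t=cv2.imread('pics/top1.png');s=cv2.imread('pics/side1.png')
a=cv2.resize(t[185:235,235:285],(400,400),interpolation=cv2.INTER_CUBIC)
b=cv2.resize(s[135:195,283:333],(400,480),interpolation=cv2.INTER_CUBIC)[:400]
cv2.imwrite('pics/c4.png',np.hstack([a,b]))
E
```

```text
(no output)
```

View pics/c4.png

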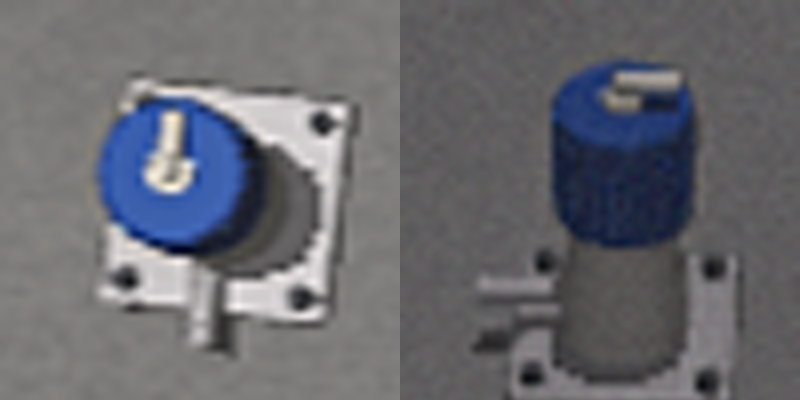

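```bash
cat >> h.py <<'E'
def down(phi):
    """tool down, fingers closing along world angle phi"""
    y=np.array([np.cos(phi),np.sin(phi),0]); z=np.array([0,0,-1.])
    return R.from_matrix(np.stack([np.cross(y,z),y,z],1)).as_quat()
def dial(p, C, name=None):
    """needle and mark angles (world, rad) from the rectified dial; C = approximate dial centre"""
    def rect(C,z):
        T=np.linalg.inv(p['extrinsics']); g=np.arange(-45,45.01,.25)
        X,Y=np.meshgrid(g,g); W=np.stack([X+C[0],Y+C[1],0*X+z],-1)
        c=W@T[:3,:3].T+T[:3,3]
        u=p['cx']+p['fx']*c[...,0]/-c[...,2]; v=p['cy']+p['fy']*c[...,1]/c[...,2]
        return X,Y,cv2.remap(np.asarray(p['image']),u.astype(np.float32),v.astype(np.float32),cv2.INTER_CUBIC).astype(float)
    C=np.array(C[:2],float)
    for _ in range(5):
        X,Y,I=rect(C,41); w=np.clip(110-I.max(2),0,None)*(np.hypot(X,Y)<7)
        if w.sum()>0: C+=[(w*X).sum()/w.sum(),(w*Y).sum()/w.sum()]
    X,Y,I=rect(C,41); r=np.hypot(X,Y)
    bg=np.median(I.max(2)[r<30])
    # best ray: darkest mean along r 9..24
    th=np.arange(-np.pi,np.pi,.01); rr=np.arange(9,25,.5)
    xs=(np.outer(np.cos(th),rr)+45)/.25; ys=(np.outer(np.sin(th),rr)+45)/.25
    d=bg-cv2.remap(I.max(2).astype(np.float32),xs.astype(np.float32),ys.astype(np.float32),1).mean(1)
    t0=th[d.argmax()]; k=abs((th-t0+np.pi)%(2*np.pi)-np.pi)<.2
    n=t0+(d[k]*((th[k]-t0+np.pi)%(2*np.pi)-np.pi)*(d[k]>.3*d.max())).sum()/(d[k]*(d[k]>.3*d.max())).sum()
    red=np.clip(I[...,2]-I[...,:2].max(2)-40,0,None)*(r<40)*(r>22)
    mk=np.arctan2((red*Y).sum(),(red*X).sum())
    if name: cv2.imwrite(name,I[::-1].clip(0,255).astype(np.uint8))
    return dict(C=C.round(1),needle=round(n,3),mark=round(mk,3),diff=round(n-mk,3),dark=round(d.max()),red=round(red.sum()))
E
python3 - <<'E'
from look import *
print(dial(load('top'),(597.6,-282.7))); print(dial(load('side'),(597.7,-286.8)))
q0=m.observe()['joints']
yaw=-0.217
for k in(1,-1):
    for a in (0,-.85): print('knob',k,a,np.round(m.ik([582.2,-192,121],down(yaw+k*np.pi/2+a)),2))
    for a in (0,-1.45): print('collar',k,a,np.round(m.ik([534,188.3,159],down(.26+k*np.pi/2+a)),2))
print(m.observe()['time'])
E
```

```text
{'C': array([ 597. , -282.1]), 'needle': np.float64(2.052), 'mark': np.float64(1.398), 'diff': np.float64(0.655), 'dark': 141, 'red': 70746}
{'C': array([ 597.3, -286.2]), 'needle': np.float64(2.065), 'mark': np.float64(1.416), 'diff': np.float64(0.649), 'dark': 118, 'red': 40663}
knob 1 0 [-0.34  0.65  1.75 -0.    0.74 -1.69]
knob 1 -0.85 [-0.34  0.65  1.75 -0.    0.74 -0.84]
collar 1 0 [ 0.32  0.54  1.85 -0.    0.75 -1.51]
collar 1 -1.45 [ 0.32  0.54  1.85 -0.    0.75 -0.06]
knob -1 0 [-0.34  0.65  1.75 -0.    0.74  1.45]
knob -1 -0.85 [-0.34  0.65  1.75 -0.    0.74  2.3 ]
collar -1 0 [ 0.32  0.54  1.85 -0.    0.75  1.63]Traceback (most recent call last):
  File "<stdin>", line 7, in <module>
    return _wrapfunc(a, 'round', decimals=decimals, out=out)
    return _wrapit(obj, method, *args, **kwds)
    result = getattr(arr, method)(*args, **kwds)
TypeError: unsupported operand type(s) for *: 'NoneType' and 'float'
```

```bash
python3 - <<'E'
from h import *
def st(s):
    o=m.observe(); print(s,round(o['time'],2),np.round(o['eef_pos'],1),'F',np.round(o['wrist_force'],1),'T',np.round(o['wrist_torque'],2),'w',round(o['grip_width'],1),'ff',np.round(o['finger_force'],1))
    return o
Q=down(-.217+np.pi/2)
m.move_pose([582.2,-192,230],Q); st('above')
m.command_gripper(45)
m.move_straight([582.2,-192,121],v=120); st('down')
m.command_gripper(5); o=st('grip')
E
```

```text
above 4.37 [ 582.5 -191.3  230.1] F [ 0.6 -0.2 -0.1] T [ 0.   -0.02 -0.07] w 85.3 ff 0.0
down 5.9 [ 582.7 -192.2  121.7] F [-1.1 -0.5 -0.8] T [-0.01 -0.   -0.04] w 44.9 ff 0.0
grip 6.28 [ 583.  -190.7  122.2] F [0.8 8.6 6.1] T [ 1.38 -0.14 -0.  ] w 13.0 ff 60.1
```

```bash
cat >> h.py <<'E'
def st(s):
    o=m.observe(); print(s,round(o['time'],2),np.round(o['eef_pos'],1),'F',np.round(o['wrist_force'],1),'T',np.round(o['wrist_torque'],2),'w',round(o['grip_width'],1),'ff',np.round(o['finger_force'],1),'q6',np.round(o['joints'][5],3))
    return o
def turn(q,d):
    q=np.array(q,float); q[5]+=d; m.set_joints(q.tolist()); return q
E
python3 - <<'E'
from h import *
Q=down(-.217+np.pi/2)
P=[582.8,-190.2,121]
m.move_straight(P,v=30); o=st('centred')
q=np.array(m.ik(P,Q)); print(q-o['joints'])
q=turn(q,.75); m.hold(.2); st('turned')
p=m.read_camera('side'); print(dial(p,(597.3,-286.2),'pics/d1.png')); cv2.imwrite('pics/side2.png',p['image'])
p=m.read_camera('top'); print(dial(p,(597.,-282.1))); cv2.imwrite('pics/top2.png',p['image'])
np.save('q.npy',q)
E
```

```text
centred 6.53 [ 583.1 -190.3  122.2] F [-1.9 -0.1  5.8] T [-0.17  0.37  0.03] w 13.1 ff 60.3 q6 -1.689
[-5.79044549e-05  1.75532998e-03  3.32565520e-04  5.17906256e-04
 -9.78555481e-04  3.45964983e-07]
turned 7.48 [ 583.  -190.4  122.2] F [-2.1 -0.2  6.6] T [-0.08  0.52 -0.09] w 12.9 ff 60.4 q6 -0.939
{'C': array([ 596.9, -286.3]), 'needle': np.float64(1.53), 'mark': np.float64(1.386), 'diff': np.float64(0.143), 'dark': 110, 'red': 23915}
{'C': array([ 597. , -282.1]), 'needle': np.float64(2.685), 'mark': np.float64(0.0), 'diff': np.float64(2.685), 'dark': 32, 'red': 0}
```

```bash
python3 - <<'E'
from h import *
q=turn(np.load('q.npy'),.15); m.hold(.2); st('turned')
p=m.read_camera('side'); print(dial(p,(597.3,-286.2),'pics/d2.png'))
np.save('q.npy',q)
cv2.imwrite('pics/d2s.png',np.hstack([cv2.imread('pics/d2.png'),cv2.resize(p['image'][245:325,310:385],(338,361),interpolation=cv2.INTER_CUBIC)]))
E
```

```text
turned 8.05 [ 582.9 -190.3  122.2] F [-3.  -0.1  6.2] T [-0.07  0.54 -0.13] w 13.3 ff 60.4 q6 -0.789
{'C': array([ 596.9, -286.2]), 'needle': np.float64(-2.688), 'mark': np.float64(1.388), 'diff': np.float64(-4.076), 'dark': 88, 'red': 19806}
```

View pics/d2s.png

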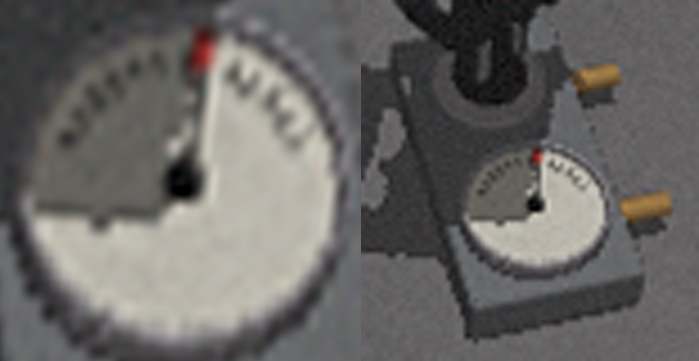

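```bash
python3 - <<'E'
from h import *
o=m.observe(); 
m.command_gripper(45); P=np.array(o['eef_pos']); P[2]+=60
m.move_straight(P.tolist(),v=200); 
m.move_pose([534,100,260],down(.26+np.pi/2)); st('away')
for c,C in(('side',(597.3,-286.2)),('top',(597,-282.1))):
    p=m.read_camera(c); print(c,dial(p,C,f'pics/e_{c}.png'))
    h=np.asarray(p['z_map']); v,u=np.mgrid[0:400,0:640]; w=world(p,u.ravel(),v.ravel())
    k=(h.ravel()>0)&(w[:,2]>68)&(w[:,2]<80)&(np.hypot(w[:,0]-582.5,w[:,1]+191)<35); x=w[k][:,:2]
    V=np.linalg.svd(x-x.mean(0),full_matrices=False)[2]; print(' knob',x.mean(0).round(1),np.arctan(V[0,1]/V[0,0]))
cv2.imwrite('pics/e.png',np.hstack([cv2.imread('pics/e_side.png'),cv2.imread('pics/e_top.png')]))
E
```

```text
away 10.13 [534.   99.4 259.3] F [-0.8 -0.7 -0.7] T [-0.06 -0.   -0.03] w 44.7 ff 0.0 q6 -1.667
side {'C': array([ 597.5, -286.2]), 'needle': np.float64(1.393), 'mark': np.float64(1.426), 'diff': np.float64(-0.033), 'dark': 97, 'red': 39313}
 knob [ 582.2 -194.5] -1.115430783223608
top {'C': array([ 597.6, -282.1]), 'needle': np.float64(1.367), 'mark': np.float64(1.418), 'diff': np.float64(-0.051), 'dark': 144, 'red': 70212}
 knob [ 581.7 -190. ] -1.1097017880862734
```

View pics/e.png

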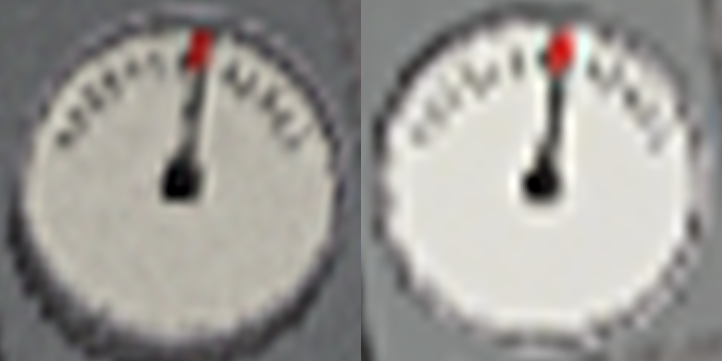

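```bash
python3 - <<'E'
from h import *
a=-1.117+np.pi/2
P=np.array([582.8,-190.2,121.]); 
m.move_pose((P+[0,0,60]).tolist(),down(a)); m.move_straight(P.tolist(),v=120)
m.command_gripper(5); o=st('grip'); q=m.ik(P.tolist(),down(a))
q=turn(q,-.048); m.hold(.2); st('turned')
m.command_gripper(45); m.move_straight((P+[0,0,60]).tolist(),v=200)
m.move_pose([534,100,260],down(.26+np.pi/2)); st('away')
for c,C in(('side',(597.3,-286.2)),('top',(597,-282.1))):
    p=m.read_camera(c); print(c,dial(p,C))
E
```

```text
grip 12.43 [ 583.2 -190.4  122.1] F [-1.6  0.7  5.2] T [ 0.04  0.31 -0.  ] w 13.0 ff 59.7 q6 -0.789
turned 12.88 [ 583.2 -190.4  122.1] F [-1.5  0.7  7.1] T [0.11 0.25 0.03] w 13.0 ff 59.9 q6 -0.837
away 14.91 [534.   99.5 259.3] F [ 0.6 -1.1 -0.5] T [ 0.01 -0.08  0.01] w 44.9 ff 0.0 q6 -1.667
side {'C': array([ 597.5, -286. ]), 'needle': np.float64(1.441), 'mark': np.float64(1.421), 'diff': np.float64(0.02), 'dark': 115, 'red': 36102}
top {'C': array([ 597.6, -282.2]), 'needle': np.float64(1.399), 'mark': np.float64(1.415), 'diff': np.float64(-0.016), 'dark': 140, 'red': 74706}
```

```bash
python3 - <<'E'
from h import *
Q=down(.26+np.pi/2); P=np.array([533.3,190,156.])
m.command_gripper(84)
m.move_pose((P+[0,0,75]).tolist(),Q); st('above')
m.move_straight(P.tolist(),v=120); st('down')
m.command_gripper(50); st('grip')
E
```

```text
above 15.95 [532.9 190.8 230.6] F [0.2 0.  0.7] T [ 0.04 -0.04 -0.02] w 83.7 ff 0.0 q6 -1.51
down 16.73 [533.8 189.8 156.5] F [ 0.6  0.4 -0.3] T [ 0.01 -0.02  0.02] w 84.2 ff 0.0 q6 -1.51
grip 17.11 [533.9 190.  157.1] F [ 0.4 -2.4  6.6] T [-0.32  0.06 -0.07] w 53.8 ff 61.9 q6 -1.51
```

```bash
python3 - <<'E'
from h import *
P=np.array([533.6,190,153.8]); Q=down(.26+np.pi/2)
m.move_straight(P.tolist(),v=30); o=st('press'); z0=o['eef_pos'][2]
q=np.array(m.ik(P.tolist(),Q)); a=0
while a<84:
    s=18 if a==0 else 5; a+=s
    q=turn(q,np.radians(s)); o=st(f'a={a}')
    if z0-o['eef_pos'][2]>1.0 or abs(o['wrist_torque'][2])>3 or np.linalg.norm(o['wrist_force'])>35: print('STOP'); break
np.save('q.npy',q)
E
```

```text
press 17.36 [534.1 190.1 156.7] F [-6.4 -3.7 25. ] T [-0.6   1.23 -0.06] w 54.2 ff 64.3 q6 -1.51
a=18 17.76 [533.9 190.7 155.8] F [-5.3  2.3 15.8] T [ 0.3   1.02 -0.49] w 53.9 ff 63.7 q6 -1.194
a=23 18.01 [533.7 190.8 154.3] F [-1.4  5.1  1.1] T [ 0.84  0.18 -0.27] w 53.9 ff 63.5 q6 -1.11
STOP
```

```bash
python3 - <<'E'
from h import *
q=turn(np.load('q.npy'),np.radians(3)); o=st('a26')
P=np.array([533.6,190,153.8])
for z in (151,148.5,146,144.5,143,142,141):
    P[2]=z; m.move_straight(P.tolist(),v=40); o=st(z)
    if o['wrist_force'][2]>30: print('STOP'); break
E
```

```text
a26 18.26 [533.6 190.3 153.8] F [-0.3  3.8 -1.5] T [ 0.7   0.02 -0.12] w 54.2 ff 63.5 q6 -1.059
151 18.51 [533.7 190.3 150.6] F [ 0.3  5.6 -5. ] T [ 0.85 -0.19 -0.08] w 54.1 ff 63.7 q6 -1.057
148.5 18.76 [533.8 190.3 148.2] F [ 0.5  4.8 -1.6] T [ 0.9  -0.07 -0.08] w 54.2 ff 63.9 q6 -1.057
146 19.01 [533.8 190.3 145.8] F [-0.8  6.  -0.9] T [ 0.98 -0.06 -0.07] w 54.2 ff 64.1 q6 -1.057
144.5 19.26 [533.9 190.3 144.4] F [-0.1  5.7  0.1] T [ 0.95 -0.03 -0.13] w 53.9 ff 64.2 q6 -1.057
143 19.51 [533.9 190.4 143.3] F [-2.4  5.1  4.5] T [ 0.78  0.21 -0.07] w 54.1 ff 64.5 q6 -1.057
142 19.76 [533.9 190.4 143.3] F [-5.   4.2 15.2] T [ 0.6   0.72 -0.1 ] w 53.7 ff 65.7 q6 -1.057
141 20.01 [533.9 190.4 143.2] F [-8.4  3.2 25.6] T [ 0.45  1.21 -0.09] w 54.0 ff 66.8 q6 -1.057
```

```bash
python3 - <<'E'
from h import *
m.hold(.3); st('hold')
p=m.read_camera('side'); print(dial(p,(597.3,-286.2)))
cv2.imwrite('pics/f.png',cv2.resize(p['image'][90:330,200:440],(560,560),interpolation=cv2.INTER_CUBIC))
im=p['image']; v,u=np.mgrid[0:400,0:640]; w=world(p,u.ravel(),v.ravel()); hsv=cv2.cvtColor(np.asarray(im),cv2.COLOR_BGR2HSV).reshape(-1,3)
b=(np.hypot(w[:,0]-534,w[:,1]-188)<45)&(hsv[:,0]>100)&(hsv[:,0]<125)&(hsv[:,1]>130); print(np.percentile(w[b][:,2],[1,2,5,95,99]))
E
```

```text
hold 20.31 [533.9 190.3 143.2] F [-7.9  3.4 24.7] T [ 0.44  1.24 -0.08] w 53.9 ff 66.8 q6 -1.057
{'C': array([ 597.5, -286.1]), 'needle': np.float64(1.442), 'mark': np.float64(1.422), 'diff': np.float64(0.02), 'dark': 115, 'red': 36385}
[ 57.49789689  58.40267974  60.24731087 110.49409633 114.82066433]
```

View pics/f.png

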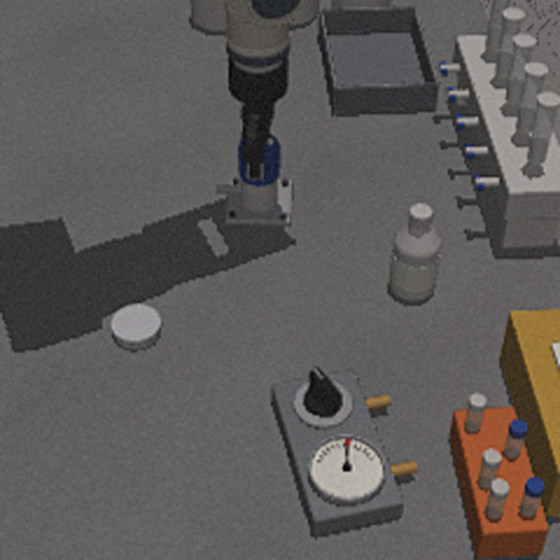

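The picture shows the needle on the red mark (about 347,450). The collar is held and seated low on the cell (about 260,160), with its lower edge measured at about 58 mm. The bottle and tin in view stand where they were.

```bash
python3 -c "
from h import *
print(m.job_done())"
```

```text
the job is handed in; nothing more can be done
None
```

The job is handed in: the needle is on the red mark (within about 0.02 rad by camera), and the collar turned about 26° clockwise, dropped over its pins and is held fully home at about 58 mm with roughly 25 N.

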